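# Set the hold-down of a heel-drilling jig

### The job

Set the hold-down of the heel-drilling jig to the square-cut leather blank lying on its bed: push the blank under the foot until it sits square and flush in the fence corner, then screw the knurled knob down (clockwise) until the foot seats firmly on the blank and the screw will turn no further, and back it off a quarter turn so that blanks will slide under it. Finish still gripping the knob at that setting, so that it cannot creep while the lock nut is nipped up, and leave the other things on the bench where they are.

Things in the scene. Friction and masses are not known exactly. Their poses are not given: they have to be found in the camera images.
- blank: loose rectangular heel blank, six glued lifts of tan and brown sole leather, 110 mm (its x) by 90 mm (its y) by 36 mm high, about 0.3 kg; origin at the centre of its underside; it lies flat on the jig's bed, short of the corner and up to 0.2 rad askew
- blank_corner (a point): lower corner of the blank at its +x, +y end (55 mm and 45 mm from its centre), which belongs in the fence corner
- fence_corner (a point): inner corner of the L-shaped steel fence, at the level of the bed's top, 12 mm above the bench; axes as the jig's: the far fence's face is the plane x = 0 and runs 150 mm to -y, the side fence's face is the plane y = 0 and runs 194 mm to -x; both are 22 mm high and 14 mm thick, outside these planes. The blank comes in by +x and +y
- jig: grey cast jig bolted to the bench, yaw up to 0.3 rad; origin on the bench under the fence corner. Its bed, 12 mm thick, reaches 215 mm to -x, 187 mm to -y, 55 mm to +x and 47 mm to +y of the corner. A swan neck 26 mm wide stands behind the far fence at y = -28 mm and reaches over the blank to the screw, its arm 76 to 94 mm and its boss (34 mm across) 74 to 98 mm above the bench
- foot: round steel swivel foot of the hold-down, 26 mm across, under the neck, on the screw's axis 28 mm to -x and 28 mm to -y of the fence corner; origin at the centre of its underside; it only moves up and down (8 mm per turn of the screw) and starts 1.8 to 3.3 mm above the height of the blank's top
- knob: knurled round thumb head of the hold-down screw, dark steel, 40 mm across, 24 mm high, axis upright, above the foot; origin at its centre, 12 mm below its top, 129 mm above the bench when the foot is seated, up to 4 mm more at the start. Underside 18 mm or more above the boss; below it a slack lock nut (28 mm across) and the thread. Can be gripped from above at any angle about its axis
- screw (a joint): turn of the hold-down screw in rad, growing clockwise seen from above, which lowers foot and knob (8 mm per turn); it starts 1.7 to 2.8 rad short of seated. With the blank in the corner the foot meets it at about 4.8; at 5.0 it is seated hard and the screw stops. Until seated it turns with under 0.1 N m; it stays where it is left
- hammer: bystander: hammer lying on the bench to the right of the jig; origin on its handle
- tack_jar: bystander: closed glass jar of 64 mm diameter, 85 mm high, to the right of the jig; origin at the centre of its underside
- trimmed_heel: bystander: D-shaped trimmed leather heel, 61 x 62 x 30 mm, to the left of the jig; origin on its underside

How it is judged:
By the outcome, as a careful person would: the job done as asked, in the order asked, and still so for the second after the job is handed in, while the arm keeps its last pose, push and grip.
It also fails if it takes over 64 s, if anything falls off the work surface, if the arm or the gripper's body presses on something with over 40 N, if the wrist force passes 120 N, or if a joint passes its speed limit or range.

### The arm

A 6-joint arm with a two-finger parallel gripper is mounted at the origin on the work surface. World frame = base frame: x ahead of the robot, y to its left, z up, the work surface at z = 0. Lengths are in m, angles in rad, forces in N, time in s.
With the tool pointing down it reaches from about 0.35 to 0.775 m from the base axis. Payload 5.5 kg.
Tool frame: the origin (TCP) lies between the finger pads, 19 mm behind the fingertips; this is the grasp point; z points along the fingers, y is the direction in which the jaws open and shut (so a half turn about z gives the same grasp; the last joint's range is limited). The gripper opens to 85 mm and grips with 20 to 120 N. Pads are 22 mm wide; open, the fingers measure 114 mm over their backs; the gripper's body (76 mm by 85 mm) begins 54 mm behind the grasp point. The pads swing forward as they close: fully open they stand 13 mm farther back than shut.
Start: joints at [1.21, 0.313, 0.046, 1.304, 0, 1.431], TCP at [0.126, 0.561, 0.25] pointing down, gripper open.
Joint ranges: [-2.76, 2.76], [-0.86, 1.69], [-1.03, 1.26], [-2.2, 2.34], [-1.47, 1.5], [-3.14, 3.14]. Speed limits (rad/s): [2.57, 2.57, 3.14, 3.14, 3.14, 3.14].

### API

Orientations are given as a unit quaternion [w, x, y, z].
In Python, from workcell import * gives the robot as it stands.
- The arm moves only by the shell command python3 -m crank 'ROWS' [OPENING] [FORCE]. ROWS is a JSON object of lists of equal length, an entry for each row: "travel": the shift along the tool's x, y, z in units of 40 mm (1.0 is 40 mm), a list of three; "turn": the turn about the tool's z in rad. In form: {"travel": [[x, y, z], ...], "turn": [turn, ...]}. A call has 1 to 5 rows; each row is the pose to reach, as a shift and turn from the pose commanded when the call began, along the tool's axes at that moment; what a row does not reach only later rows make up. A row lasts 1/12 s, in which the tool goes at most 41.7 mm and 7.16 degrees, less where a joint would pass 70% of its speed; a pose out of reach is approached as far as the arm can. A call with a gripper value outside its range is refused whole. OPENING is the finger opening in mm, from 0 to 85.4, set as the call begins (- or left out, the last holds). The fingers move at their own pace and stop on an object; FORCE is the grip in N (left out, the last holds). Time passes only in rows, so rows that repeat a pose let the fingers close. It gives the time, the measured TCP pose, the force and the opening at its end, in the units of the state.
- get_state(): the state, without advancing time (a new reading comes with each control period).
- read_camera(name): name is "scene" or "top" or "wrist"; returns a dict with "image" (384x512x3 uint8, red, green, blue), "K" (3x3 intrinsics, pixels), "k1" (the pictures are not rectified: a ray, as slopes to the right and down, at radius r is drawn at 1 + k1 r^2 times it, then the intrinsics apply), "R" (3x3) and "t" (3): a world point X has camera coordinates R X + t. Camera axes: x right, y down, z forward; pixel columns grow to the right and rows downward; lengths in m; the calibration is good to about 2 mm. A picture is of the moment at which its call begins. There is no depth.
- hand_in(): hands the job in, once; it reports no verdict.
The state is a dict: "clock": time; "joint_pos": joint angles; "qvel": joint speeds; "tau": joint torques, N m; "tcp_pos": TCP position; "orientation": TCP orientation; "wrist_force": force on the tool from outside, world axes, zero at the start; "ft_torque": the same for the moment, N m; "finger_gap": finger opening in m.
Only numpy, scipy, OpenCV 4.12 (cv2) and the standard library are available. Lean on these libraries where they do the work, as an engineer would, in place of code of your own. Each camera call takes 0.05 s, during which the arm holds its last target. There are 200 camera calls.

## Working session

There is one attempt and no reset: what is moved stays moved. The work goes in short steps, Python scripts to look and compute and a shell command to move; the robot and the scene stay as the last step left them, time stands still between calls to the robot, and variables do not carry over. Pictures are saved under pics/ and viewed, about 8 in all and at most 12, crops included, and the job is handed in when it is done.

```bash
ls; mkdir -p pics
python3 - <<'E'
from workcell import *
import cv2
for n in("scene","top"):
    c=read_camera(n);cv2.imwrite(f"pics/{n}0.png",c["image"][:,:,::-1]);print(n,c["K"],c["k1"],c["R"],c["t"])
s=get_state();print(s)
E
```

```text
pics
scene [[367.99637136   0.         259.27792248]
 [  0.         367.99637136 185.74032722]
 [  0.           0.           1.        ]] 0.037505615167082694 [[-0.76430869  0.64466789  0.01534716]
 [ 0.45147869  0.55195652 -0.70107845]
 [-0.46043373 -0.52891144 -0.71291898]] [ 0.43816852 -0.16475252  1.26048578]
top [[409.3943523    0.         256.38840395]
 [  0.         409.3943523  193.9661004 ]
 [  0.           0.           1.        ]] -0.021774689238992943 [[ 0.00200103 -0.99966214  0.02591545]
 [-0.98882984 -0.00584035 -0.14893435]
 [ 0.14903539 -0.02532795 -0.98850743]] [-0.02186396  0.59038255  1.32434718]
{'clock': 0.1, 'joint_pos': array([ 1.21041356e+00,  3.13961784e-01,  4.50989801e-02,  1.30361875e+00,
       -4.38695001e-05,  1.43118954e+00]), 'qvel': array([-0.00049802, -0.00180083,  0.00310435,  0.00030657,  0.00071627,
       -0.00108503]), 'tau': array([ 2.85512069e-03, -4.81726670e+01,  2.99242401e+01,  1.27434431e-02,
       -6.27814916e-05,  8.28492517e-06]), 'tcp_pos': array([0.12578943, 0.5606308 , 0.24917988]), 'orientation': array([-1.87208871e-04,  1.10163879e-01,  9.93913079e-01, -8.21846769e-04]), 'wrist_force': array([-0.38738701, -0.41730112, -0.89796498]), 'ft_torque': array([ 0.02616554,  0.0466449 , -0.00638503]), 'finger_gap': 0.08537575354686669}
```

View pics/scene0.png

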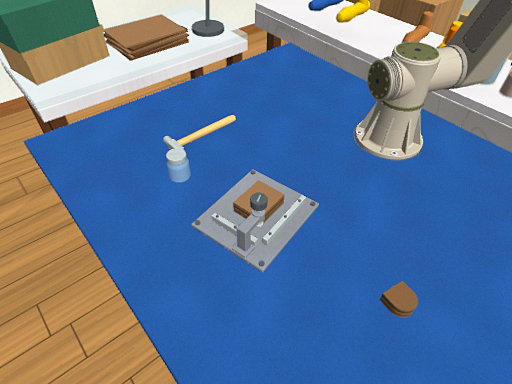

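View pics/top0.png

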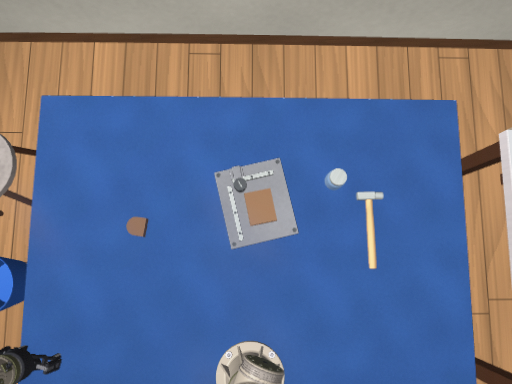

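The scene view shows the jig at about (255,220) and the top view shows it at about (256,203), with bed corners at (215,172), (280,158), (298,233) and (232,248). In the top view the blank is at (260,207) and the knob at (240,185). The bystanders are well clear.

```bash
cat > h.py <<'E'
from workcell import *
import numpy as np, cv2
from scipy.spatial.transform import Rotation as Ro
def ray(c,px):
    K=c["K"];d=np.array([(px[0]-K[0,2])/K[0,0],(px[1]-K[1,2])/K[1,1]]);u=d.copy()
    for _ in range(20):u=d/(1+c["k1"]*(u@u))
    return -c["R"].T@c["t"], c["R"].T@np.array([*u,1])
def on(c,px,z):
    o,d=ray(c,px);return (o+d*(z-o[2])/d[2])[:2]
def pix(c,X):
    p=c["R"]@np.array(X)+c["t"];u=p[:2]/p[2];u=u*(1+c["k1"]*(u@u));return u*[c["K"][0,0],c["K"][1,1]]+c["K"][:2,2]
def tcpR():
    q=get_state()["orientation"];return Ro.from_quat([*q[1:],q[0]]).as_matrix()
def leather(im):
    h=cv2.cvtColor(im,cv2.COLOR_RGB2HSV);return cv2.inRange(h,(5,80,60),(22,255,255))
def biggest(m):
    return max(cv2.findContours(m,cv2.RETR_EXTERNAL,cv2.CHAIN_APPROX_NONE)[0],key=cv2.contourArea)
E
python3 - <<'E'
from h import *
c=read_camera("top");im=c["image"]
h=cv2.cvtColor(im,cv2.COLOR_RGB2HSV)
roi=np.zeros(h.shape[:2],np.uint8);roi[150:255,205:305]=255
nb=cv2.bitwise_not(cv2.inRange(h,(95,120,30),(125,255,255)))&roi
ct=biggest(nb);p=np.array([on(c,q[0],.012) for q in ct],np.float32)
r=cv2.minAreaRect(p);print("bed",r,cv2.boxPoints(r))
m=leather(im)&roi;p=np.array([on(c,q[0],.048) for q in biggest(m)],np.float32)
r=cv2.minAreaRect(p);print("blank",r,cv2.boxPoints(r))
print("knob",on(c,(240,185),.143))
w=read_camera("wrist");print(w["K"],w["k1"],w["R"],w["t"],tcpR())
R=tcpR();print("cam in tcp",R.T@(-w["R"].T@w["t"]-get_state()["tcp_pos"]), w["R"]@R)
E
```

```text
bed ((0.5687260627746582, -0.01671724021434784), (0.27687668800354004, 0.23585788905620575), 13.40954303741455) [[ 0.40671307  0.06589141]
 [ 0.46141082 -0.16353634]
 [ 0.73073906 -0.0993259 ]
 [ 0.6760413   0.13010186]]
blank ((0.5482918620109558, -0.031607821583747864), (0.10818440467119217, 0.08821291476488113), 11.551955223083496) [[ 0.4864628   0.00077288]
 [ 0.504128   -0.08565315]
 [ 0.6101209  -0.06398853]
 [ 0.59245574  0.02243751]]
knob [0.60348826 0.03398542]
[[274.67457977   0.         254.45227142]
 [  0.         274.67457977 190.61534758]
 [  0.           0.           1.        ]] -0.04074382118987905 [[ 0.21922584  0.97567271 -0.00167078]
 [ 0.94081274 -0.2109388   0.26528515]
 [ 0.25847905 -0.05972925 -0.96416855]] [-0.57367179 -0.03483224  0.37870658] [[-9.75719982e-01  2.19021361e-01 -4.01185452e-04]
 [ 2.19021668e-01  9.75719435e-01 -1.04509829e-03]
 [ 1.62545594e-04 -1.10759159e-03 -9.99999373e-01]]
cam in tcp [ 0.06674293 -0.00054696 -0.12396095] [[-2.09843524e-04  9.99999819e-01  5.63155569e-04]
 [-9.64126836e-01 -5.28306569e-05 -2.65441973e-01]
 [-2.65441896e-01 -5.98654676e-04  9.64126673e-01]]
```

```bash
R='{"travel":[[-3.2,-3.6,0],[-3.2,-3.6,0],[-3.2,-3.6,0],[-3.2,-3.6,0],[-3.2,-3.6,0]],"turn":[0,0,0,0,0]}'; 
python3 -m crank '{"travel":[[-3.2,-3.6,0],[-3.2,-3.6,0],[-3.2,-3.6,0],[-3.2,-3.6,0],[-3.2,-3.6,0]],"turn":[0,0,0,0,0]}' 60 30
python3 -m crank '{"travel":[[-3.2,-3.6,0],[-3.2,-3.6,0],[-3.2,-3.6,0],[-3.2,-3.6,0],[-3.2,-3.6,0]],"turn":[0,0,0,0,0]}'
python3 -m crank '{"travel":[[-3.2,-3.6,0],[-3.2,-3.6,0],[-3.2,-3.6,0],[-3.2,-3.6,0],[-3.2,-3.6,0]],"turn":[0,0,0,0,0]}'
python3 -m crank '{"travel":[[-2.1,-2.4,0],[-2.1,-2.4,0],[-2.1,-2.4,0],[-2.1,-2.4,0],[-2.1,-2.4,0]],"turn":[-0.12,-0.24,-0.36,-0.45,-0.45]}'
```

```text
clock: 0.62
tcp_pos: [0.2198, 0.3895, 0.2498]
orientation: [0.0, 0.111, 0.994, -0.001]
wrist_force: [-0.1, 0.6, -0.7]
finger_gap: 0.0601
clock: 1.03
tcp_pos: [0.3135, 0.2213, 0.2501]
orientation: [0.0, 0.111, 0.994, -0.0]
wrist_force: [0.6, 0.2, 0.3]
finger_gap: 0.0599
clock: 1.45
tcp_pos: [0.4075, 0.0523, 0.2501]
orientation: [0.001, 0.111, 0.994, -0.0]
wrist_force: [0.7, 0.3, -0.6]
finger_gap: 0.0602
clock: 1.87
tcp_pos: [0.4684, -0.0596, 0.2495]
orientation: [0.0, -0.114, 0.993, -0.0]
wrist_force: [0.5, 0.1, 0.8]
finger_gap: 0.06
```

Run:
```python
from h import *
c=read_camera("wrist");cv2.imwrite("pics/w1.png",c["image"][:,:,::-1])
p=np.array([on(c,q[0],.048) for q in biggest(leather(c["image"]))],np.float32)
r=cv2.minAreaRect(p);print("blank",r,cv2.boxPoints(r))
for P in [(.6271,.0683,.034),(.6064,.0346,.143)]:print(pix(c,P))
```

```text
blank ((0.5441420078277588, -0.03194588050246239), (0.11602068692445755, 0.08689719438552856), 11.595020294189453) [[ 0.47858265 -0.00104361]
 [ 0.49604836 -0.08616747]
 [ 0.6097014  -0.06284815]
 [ 0.5922357   0.02227571]]
[316.42521128 295.33373994]
[313.52438107 338.37805997]
```

View pics/w1.png

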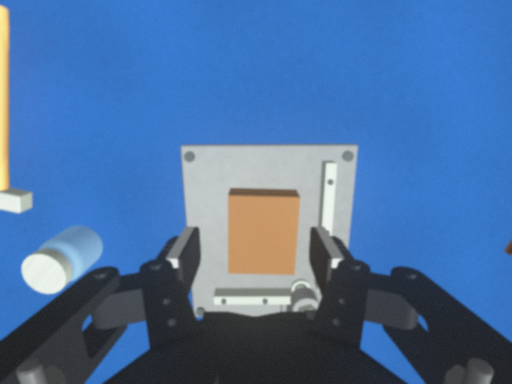

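The wrist view shows the blank at (264,232), the far fence at about row 297, the side fence at about column 328, and the foot and screw at about (303,290). Next I'll zoom in for exact fence edges.

Run:
```python
from h import *
im=cv2.imread("pics/w1.png")[140:320,175:365];cv2.imwrite("pics/w1z.png",cv2.resize(im,None,fx=3.2,fy=3.2,interpolation=cv2.INTER_CUBIC))
```

```text
(no output)
```

View pics/w1z.png

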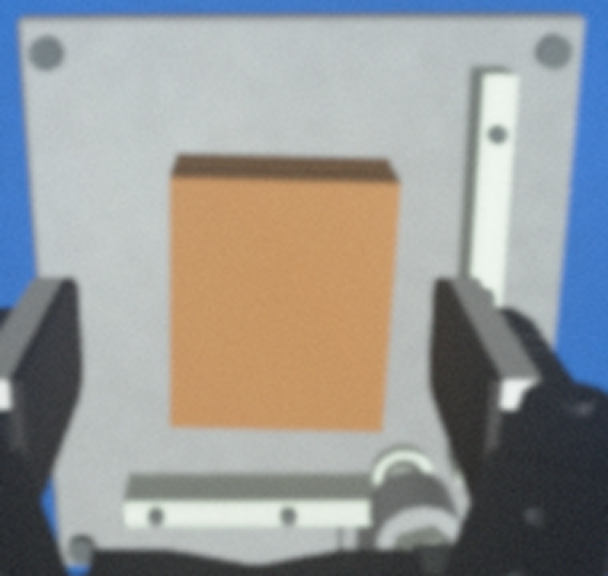

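The zoom shows blank top corners at (171,178), (400,182), (384,431) and (171,427). The far fence's top inner edge runs (124,501)-(370,499), and the side fence's from (483,72) to about (471,290). Bed rear corners are at (19,17) and (585,15).

Run:
```python
from h import *
s=get_state();c=read_camera("wrist")
f=lambda x,y,z:on(c,(x/3.2+175,y/3.2+140),z)
B=[f(*p,.048) for p in[(171,178),(400,182),(384,431),(171,427)]]
F=[f(124,501,.034),f(370,499,.034)];F2=[f(130,474,.012),f(372,474,.012)]
S=[f(483,72,.034),f(471,290,.034)];D=[f(19,17,.012),f(585,15,.012)]
for n,v in zip("BFfSD",(B,F,F2,S,D)):
    v=np.array(v);print(n,v.round(4).tolist(),[round(float(np.arctan2(*(np.roll(v,-1,0)-v)[i][::-1])),3) for i in range(len(v))])
y=.234
ex=np.array([np.cos(y),np.sin(y)]);ey=np.array([-ex[1],ex[0]])
b=np.mean(B,0)
print("fence x",[ (ex@p).round(4) for p in F+F2],"side y",[(ey@p).round(4) for p in S],"bed",[((ex@p+.215).round(4),(ey@p).round(4)) for p in D])
print("blank ctr",b,ex@b,ey@b,"tcp",s["tcp_pos"],ex@s["tcp_pos"][:2],ey@s["tcp_pos"][:2])
```

```text
B [[0.5026, -0.0834], [0.4845, 0.0033], [0.5917, 0.0261], [0.6097, -0.0618]] [1.777, 0.209, -1.369, -2.943]
F [[0.6608, -0.0746], [0.6351, 0.0335]] [1.805, -1.337]
f [[0.662, -0.0746], [0.6364, 0.0377]] [1.795, -1.347]
S [[0.4375, 0.0265], [0.5269, 0.0483]] [0.239, -2.902]
D [[0.4602, -0.1589], [0.4076, 0.0673]] [1.8, -1.342]
fence x [np.float64(0.6255), np.float64(0.6255), np.float64(0.6267), np.float64(0.6278)] side y [np.float64(-0.0757), np.float64(-0.0752)] bed [(np.float64(0.6258), np.float64(-0.2613)), (np.float64(0.6271), np.float64(-0.0291))]
blank ctr [ 0.54711134 -0.02895389] 0.5254872011465381 -0.1550236979891122 tcp [ 0.46718289 -0.05791921  0.24944298] 0.44102086490723863 -0.1646665780341569
```

```bash
python3 -m crank '{"travel":[[0,0.25,1],[0,0.25,2],[0,0.25,3],[0,0.25,4],[0,0.25,4.6]],"turn":[0,0,0,0,0]}' 40 30
python3 -m crank '{"travel":[[0,0,0.3],[0,0,0.6],[0,0,0.6],[-0.15,0,0.6],[-0.3,0,0.6]],"turn":[0,0,0,0,0]}'
python3 -m crank '{"travel":[[-0.15,0,0],[-0.3,0,0],[-0.45,0,0],[-0.6,0,0],[-0.7,0,0]],"turn":[0,0,0,0,0]}'
python3 -m crank '{"travel":[[-0.12,0,0],[-0.24,0,0],[-0.36,0,0],[-0.42,0,0],[-0.45,0,0]],"turn":[0,0,0,0,0]}'
```

```text
clock: 2.38
tcp_pos: [0.4615, -0.0445, 0.0628]
orientation: [-0.002, -0.114, 0.993, 0.001]
wrist_force: [0.4, 0.1, -0.5]
finger_gap: 0.04
clock: 2.8
tcp_pos: [0.4769, -0.0433, 0.043]
orientation: [0.0, -0.114, 0.993, -0.0]
wrist_force: [1.1, -0.9, 0.3]
finger_gap: 0.0398
clock: 3.22
tcp_pos: [0.5044, -0.0376, 0.0422]
orientation: [0.0, -0.114, 0.993, 0.0]
wrist_force: [-3.2, -0.8, 1.8]
finger_gap: 0.04
clock: 3.63
tcp_pos: [0.5216, -0.0336, 0.0419]
orientation: [0.0, -0.114, 0.993, 0.0]
wrist_force: [-2.5, -1.6, 2.4]
finger_gap: 0.0402
```

Run:
```python
from h import *
c=read_camera("top");cv2.imwrite("pics/t2.png",cv2.resize(c["image"][140:260,200:320,::-1],None,fx=5,fy=5,interpolation=cv2.INTER_CUBIC))
print(get_state()["tcp_pos"])
```

```text
[ 0.52173316 -0.03363199  0.04190778]
```

View pics/t2.png

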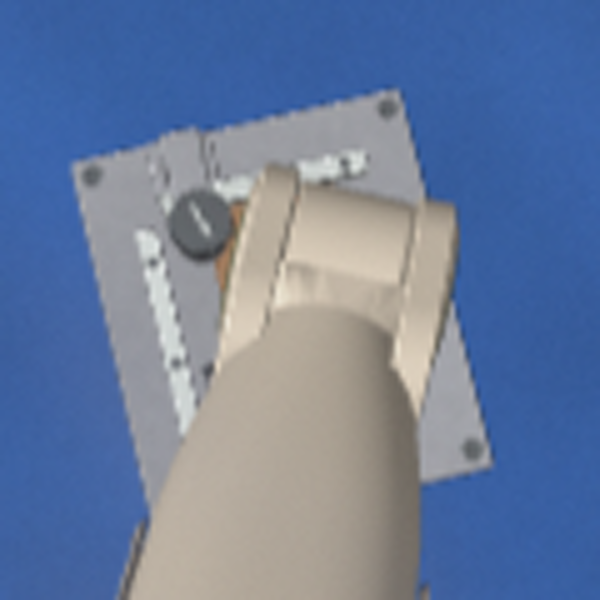

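The crop shows the blank just short of the far fence, with the knob at (200,222) and the pointer line on it visible. I'll keep pushing gently until contact.

```bash
python3 -m crank '{"travel":[[-0.04,0,0],[-0.08,0,0],[-0.1,0,0],[-0.1,0,0]],"turn":[0,0,0,0]}'
python3 -m crank '{"travel":[[-0.04,0,0],[-0.06,0,0],[-0.06,0,0]],"turn":[0,0,0]}'
```

```text
clock: 4.02
tcp_pos: [0.5253, -0.0327, 0.0419]
orientation: [0.0, -0.114, 0.993, 0.0]
wrist_force: [-2.0, -0.5, 0.2]
finger_gap: 0.0397
clock: 4.27
tcp_pos: [0.5275, -0.0322, 0.0419]
orientation: [0.0, -0.114, 0.993, 0.0]
wrist_force: [-2.0, 0.1, -0.6]
finger_gap: 0.0398
```

```bash
python3 -m crank '{"travel":[[-0.03,0,0],[-0.05,0,0],[-0.05,0,0]],"turn":[0,0,0]}'
python3 -m crank '{"travel":[[-0.03,0,0],[-0.03,0,0]],"turn":[0,0]}'
python3 -m crank '{"travel":[[-0.03,0,0],[-0.03,0,0]],"turn":[0,0]}'
```

```text
clock: 4.52
tcp_pos: [0.5276, -0.0321, 0.0419]
orientation: [-0.002, -0.114, 0.993, -0.0]
wrist_force: [-7.8, -1.8, 5.3]
finger_gap: 0.0402
clock: 4.68
tcp_pos: [0.5276, -0.0321, 0.0418]
orientation: [-0.003, -0.114, 0.993, -0.0]
wrist_force: [-9.4, -3.2, 5.8]
finger_gap: 0.04
clock: 4.85
tcp_pos: [0.5276, -0.0319, 0.0416]
orientation: [-0.004, -0.114, 0.993, -0.001]
wrist_force: [-13.0, -4.8, 8.3]
finger_gap: 0.04
```

```bash
python3 -m crank '{"travel":[[0.4,0,0],[0.4,0,-0.8],[0.4,-0.8,-1.2],[0.2,-1.7,-1.2],[0,-2.2,-1.2]],"turn":[0,0,0,-0.12,-0.24]}'
python3 -m crank '{"travel":[[-0.9,-0.25,0],[-1.6,-0.4,0],[-1.6,-0.4,0],[-1.6,-0.4,0],[-1.6,-0.4,0]],"turn":[-0.12,-0.24,-0.36,-0.48,-0.6]}'
python3 -m crank '{"travel":[[0,0,0],[0,0,0],[0,0,0],[0,0,0],[0,0,0]],"turn":[-0.12,-0.24,-0.36,-0.48,-0.6]}'
python3 -m crank '{"travel":[[0,0,0],[0,0,0]],"turn":[-0.12,-0.13]}'
python3 - <<'E'
from h import *
s=get_state();print(s["joint_pos"])
y=.233;ex=np.array([np.cos(y),np.sin(y)]);ey=np.array([-ex[1],ex[0]]);p=s["tcp_pos"][:2];print(ex@p,ey@p,s["tcp_pos"][2]);R=tcpR();print("tool y rel ex",ex@R[:2,1],ey@R[:2,1])
c=read_camera("wrist");cv2.imwrite("pics/w3.png",cv2.resize(c["image"][:,:,::-1],None,fx=1.5,fy=1.5,interpolation=cv2.INTER_CUBIC))
E
```

```text
clock: 5.27
tcp_pos: [0.5548, -0.12, 0.0924]
orientation: [0.003, -0.235, 0.972, -0.002]
wrist_force: [1.1, -0.8, -0.5]
finger_gap: 0.0398
clock: 5.68
tcp_pos: [0.6174, -0.1022, 0.0899]
orientation: [0.001, -0.512, 0.859, -0.0]
wrist_force: [0.2, 0.9, -0.7]
finger_gap: 0.0401
clock: 6.1
tcp_pos: [0.6169, -0.1023, 0.0903]
orientation: [-0.001, 0.743, -0.669, 0.001]
wrist_force: [0.4, -0.2, 0.3]
finger_gap: 0.0399
clock: 6.27
tcp_pos: [0.6168, -0.1023, 0.0902]
orientation: [-0.001, 0.784, -0.621, 0.001]
wrist_force: [0.6, -0.4, -1.3]
finger_gap: 0.0402
[-2.92880063e-01  4.94648787e-01 -8.37304860e-02  9.90807342e-01
  5.50185926e-04 -2.09542294e+00]
0.5765599080407631 -0.24195587951632963 0.09024713071483537
tool y rel ex -0.9999978228795644 0.0012527273893838675
```

View pics/w3.png

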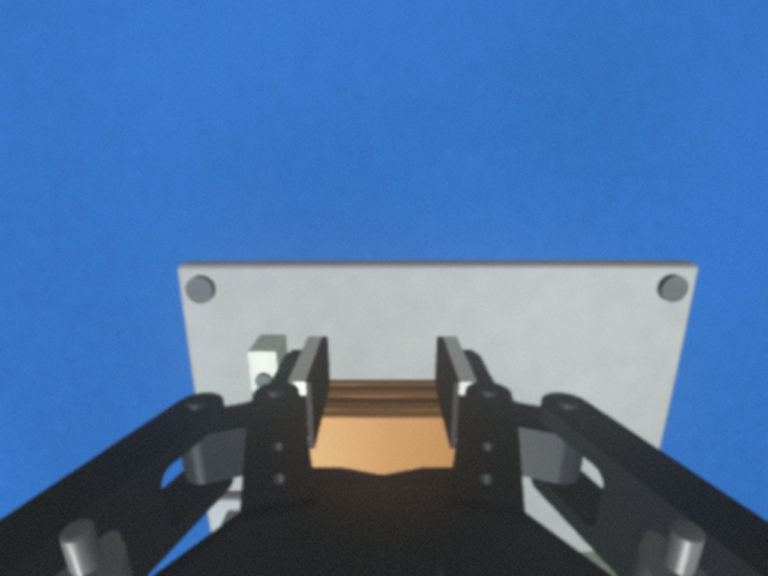

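The wrist view shows the blank's side face (rows 380-415, columns 325-440) ahead of the fingers and square to them. I'll go down and push.

```bash
python3 -m crank '{"travel":[[0,0,0.7],[0,0,1.2],[0,0,1.2],[-0.2,0,1.2],[-0.4,0,1.2]],"turn":[0,0,0,0,0]}'
python3 -m crank '{"travel":[[-0.15,0,0],[-0.3,0,0],[-0.45,0,0],[-0.6,0,0],[-0.75,0,0]],"turn":[0,0,0,0,0]}'
python3 -m crank '{"travel":[[-0.1,0,0],[-0.2,0,0],[-0.28,0,0],[-0.35,0,0],[-0.35,0,0]],"turn":[0,0,0,0,0]}'
python3 -m crank '{"travel":[[-0.04,0,0],[-0.08,0,0],[-0.08,0,0]],"turn":[0,0,0]}'
```

```text
clock: 6.73
tcp_pos: [0.613, -0.0865, 0.0429]
orientation: [-0.0, 0.782, -0.623, 0.0]
wrist_force: [-0.2, 0.2, -0.0]
finger_gap: 0.04
clock: 7.15
tcp_pos: [0.6064, -0.0575, 0.0431]
orientation: [-0.0, 0.783, -0.622, 0.001]
wrist_force: [0.5, -4.0, 2.1]
finger_gap: 0.0401
clock: 7.57
tcp_pos: [0.6022, -0.0431, 0.0418]
orientation: [-0.0, 0.783, -0.622, -0.0]
wrist_force: [-0.1, -0.3, 0.3]
finger_gap: 0.0402
clock: 7.82
tcp_pos: [0.6021, -0.0411, 0.0419]
orientation: [0.0, 0.783, -0.622, 0.001]
wrist_force: [2.5, -3.8, -0.7]
finger_gap: 0.0399
```

```bash
python3 -m crank '{"travel":[[-0.03,0,0],[-0.05,0,0],[-0.05,0,0]],"turn":[0,0,0]}'
python3 -m crank '{"travel":[[-0.04,0,0],[-0.04,0,0]],"turn":[0,0]}'
python3 -m crank '{"travel":[[-0.03,0,0],[-0.03,0,0]],"turn":[0,0]}'
```

```text
clock: 8.07
tcp_pos: [0.6022, -0.0409, 0.0421]
orientation: [0.001, 0.783, -0.622, 0.002]
wrist_force: [2.1, -9.4, -1.6]
finger_gap: 0.0399
clock: 8.23
tcp_pos: [0.6023, -0.0408, 0.0424]
orientation: [0.002, 0.782, -0.623, 0.003]
wrist_force: [3.1, -14.3, -0.6]
finger_gap: 0.0396
clock: 8.4
tcp_pos: [0.6023, -0.0408, 0.0426]
orientation: [0.003, 0.782, -0.623, 0.004]
wrist_force: [2.7, -17.6, -0.7]
finger_gap: 0.0402
```

```bash
python3 -m crank '{"travel":[[0.5,0,0],[0.7,0,-0.8],[0.7,0.9,-1.6],[0.7,1.8,-2.5],[0.7,2.7,-3.2]],"turn":[0,0,0,0,0]}'
python3 -m crank '{"travel":[[-0.4,0.7,-0.9],[-1,0.7,-1.8],[-1,0.7,-2],[-1,0.7,-2],[-1,0.7,-2]],"turn":[0.12,0.24,0.36,0.48,0.6]}'
python3 -m crank '{"travel":[[0,0,0],[0,0,0],[0,0,0],[0,0,0],[0,0,0]],"turn":[0.12,0.24,0.36,0.48,0.6]}'
python3 -m crank '{"travel":[[0,0,0],[0,0,0],[0,0,0],[0,0,0]],"turn":[0.12,0.24,0.36,0.37]}' 85
python3 - <<'E'
from h import *
s=get_state();print(s["joint_pos"])
y=.233;ex=np.array([np.cos(y),np.sin(y)]);ey=np.array([-ex[1],ex[0]]);p=s["tcp_pos"][:2];print(ex@p,ey@p,s["tcp_pos"][2]);R=tcpR();print("tool y",ex@R[:2,1],ey@R[:2,1])
c=read_camera("wrist");cv2.imwrite("pics/w4.png",cv2.resize(c["image"][130:320,150:370,::-1],None,fx=3,fy=3,interpolation=cv2.INTER_CUBIC))
E
```

```text
clock: 8.82
tcp_pos: [0.5151, -0.0838, 0.1579]
orientation: [-0.0, 0.783, -0.622, -0.001]
wrist_force: [-0.3, -0.4, 1.6]
finger_gap: 0.04
clock: 9.23
tcp_pos: [0.48, -0.0507, 0.2389]
orientation: [0.001, -0.562, 0.827, -0.0]
wrist_force: [-0.0, 0.4, -0.2]
finger_gap: 0.0401
clock: 9.65
tcp_pos: [0.4793, -0.0508, 0.2369]
orientation: [-0.001, -0.292, 0.956, 0.001]
wrist_force: [0.7, -0.2, 0.2]
finger_gap: 0.0401
clock: 9.98
tcp_pos: [0.4794, -0.0509, 0.2369]
orientation: [-0.001, -0.113, 0.994, 0.001]
wrist_force: [-0.8, -0.7, 0.4]
finger_gap: 0.0848
[-0.27338227  0.14007822 -0.20879251  1.22411092  0.00142192 -0.49963491]
0.45465539155492246 -0.16022230494925857 0.23689108416482296
tool y 0.006750267547721928 0.9999745828885346
```

View pics/w4.png

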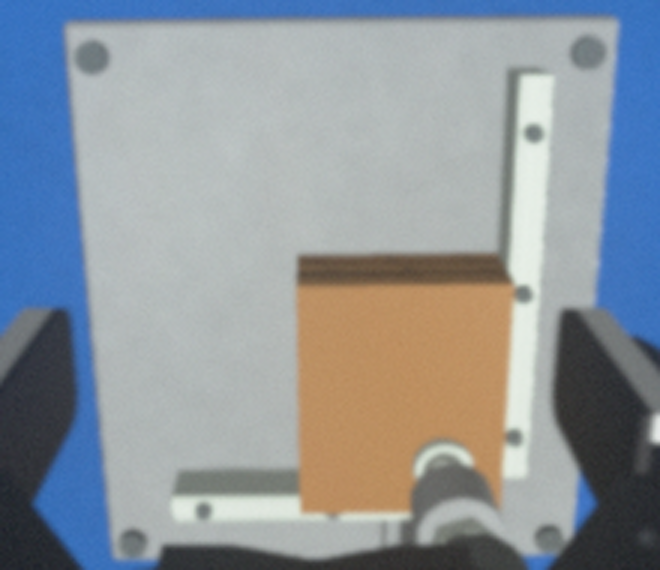

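The wrist view shows the blank against both fences: rear bottom edge at row 256 (columns 298-503), side at column ~510 along the side fence, foot above it at (443,462). I'll check with a number and a gentle second +x push.

```bash
python3 - <<'E'
from h import *
c=read_camera("wrist")
y=.233;ex=np.array([np.cos(y),np.sin(y)]);ey=np.array([-ex[1],ex[0]])
for a,b,z,n in[(298,257,.012,"rear"),(503,255,.012,"rear"),(298,283,.048,"reartop"),(513,283,.048,"reartop"),(301,512,.048,"front"),(176,471,.012,"ffbase"),(172,496,.034,"fftop"),(300,494,.034,"fftop"),(518,75,.034,"side"),(512,285,.034,"side"),(507,72,.012,"sidebase"),(442,460,.051,"foot")]:
    p=on(c,(a/3+150,b/3+130),z);print(n,(ex@p).round(4),(ey@p).round(4))
E
python3 -m crank '{"travel":[[0,0.4,1],[0,0.87,2],[0,0.87,3],[0,0.87,4],[0,0.87,4.87]],"turn":[0,0,0,0,0]}' 40
python3 -m crank '{"travel":[[-0.3,0,0],[-0.6,0,0],[-0.9,0,0],[-1.1,0,0],[-1.2,0,0]],"turn":[0,0,0,0,0]}'
```

```text
rear 0.5187 -0.1678
rear 0.5181 -0.0752
reartop 0.5165 -0.1672
reartop 0.5169 -0.0792
front 0.6263 -0.1667
ffbase 0.63 -0.2284
fftop 0.6282 -0.2267
fftop 0.6272 -0.1674
side 0.4336 -0.079
side 0.5236 -0.0759
sidebase 0.4354 -0.0783
foot 0.5979 -0.1054
clock: 10.5
tcp_pos: [0.4709, -0.0169, 0.0404]
orientation: [-0.0, -0.116, 0.993, 0.001]
wrist_force: [-0.3, 0.6, 0.8]
finger_gap: 0.0402
clock: 10.92
tcp_pos: [0.52, -0.0066, 0.0426]
orientation: [0.0, -0.115, 0.993, 0.0]
wrist_force: [0.5, 0.6, -0.4]
finger_gap: 0.04
```

```bash
python3 -m crank '{"travel":[[-0.03,0,0],[-0.06,0,0],[-0.06,0,0]],"turn":[0,0,0]}'
python3 -m crank '{"travel":[[-0.04,0,0],[-0.06,0,0],[-0.06,0,0]],"turn":[0,0,0]}'
```

```text
clock: 11.17
tcp_pos: [0.5209, -0.0063, 0.0427]
orientation: [-0.0, -0.115, 0.993, 0.0]
wrist_force: [-0.0, 1.0, 0.5]
finger_gap: 0.0405
clock: 11.42
tcp_pos: [0.5214, -0.006, 0.0425]
orientation: [-0.002, -0.114, 0.993, 0.0]
wrist_force: [-5.0, -1.8, 4.9]
finger_gap: 0.0396
```

```bash
python3 -m crank '{"travel":[[0.5,0,0],[0.5,0,-1],[0.5,0,-2],[0.5,0,-3],[0.5,0,-4]],"turn":[0,0,0,-0.12,-0.24]}' 80
python3 -m crank '{"travel":[[0,0,-0.9],[-1,0.2,-0.9],[-2,0.4,-0.9],[-2.85,0.52,-0.9],[-2.85,0.52,-0.9]],"turn":[-0.12,-0.24,-0.36,-0.48,-0.6]}'
python3 -m crank '{"travel":[[0,0,0],[0,0,0],[0,0,0],[0,0,0],[0,0,0]],"turn":[-0.12,-0.24,-0.36,-0.48,-0.6]}'
python3 - <<'E'
from h import *
c=read_camera("top");im=cv2.imread("pics/top0.png")
g=im.max(2)[168:202,222:258];m=(g<95).astype(np.uint8)*255
ct=biggest(m);(x,y),r=cv2.minEnclosingCircle(ct);M=cv2.moments(ct);print(x+222,y+168,r,M["m10"]/M["m00"]+222,M["m01"]/M["m00"]+168)
for q in[(x+222,y+168),(M["m10"]/M["m00"]+222,M["m01"]/M["m00"]+168)]:print(on(c,q,.144))
s=get_state();print(s["joint_pos"],s["tcp_pos"]);R=tcpR();d=np.array([.6062,.0354,.132])-s["tcp_pos"];print((R.T@d/.04).round(3))
E
```

```text
clock: 11.83
tcp_pos: [0.5034, -0.0103, 0.2045]
orientation: [-0.0, -0.235, 0.972, 0.0]
wrist_force: [0.6, -0.6, -0.6]
finger_gap: 0.0801
clock: 12.25
tcp_pos: [0.6008, 0.0626, 0.2379]
orientation: [0.002, -0.513, 0.858, -0.0]
wrist_force: [-0.6, -0.0, 0.5]
finger_gap: 0.0799
clock: 12.67
tcp_pos: [0.5963, 0.0598, 0.2386]
orientation: [-0.0, 0.743, -0.669, -0.0]
wrist_force: [0.3, 0.1, 0.1]
finger_gap: 0.0798
239.5 188.5 4.527792930603027 240.74358974358975 190.17948717948718
[0.5922941  0.03543175]
[0.58704412 0.03153738]
[-3.41671833e-02  3.63966532e-01  9.05480146e-02  1.29729163e+00
  2.42751511e-04 -1.71459689e+00] [0.59630431 0.05973312 0.2386938 ]
[ 0.632 -0.179  2.667]
```

```bash
python3 -m crank '{"travel":[[0.63,-0.17,0.5],[0.63,-0.17,1.3],[0.63,-0.17,2],[0.63,-0.17,2.67],[0.63,-0.17,2.67]],"turn":[0,0,0,0,0]}' 70
python3 -m crank '{"travel":[[0,0,0],[0,0,0],[0,0,0],[0,0,0]],"turn":[0,0,0,0]}' 30 20
python3 - <<'E'
from h import *
s=get_state();R=tcpR();print("F tool",(R.T@s["wrist_force"]).round(2),"T",(R.T@s["ft_torque"]).round(3),s["tcp_pos"],s["finger_gap"])
c=read_camera("scene");cv2.imwrite("pics/s5.png",cv2.resize(c["image"][120:280,170:340,::-1],None,fx=3.5,fy=3.5,interpolation=cv2.INTER_CUBIC))
E
```

```text
clock: 13.13
tcp_pos: [0.6018, 0.0353, 0.1262]
orientation: [0.003, 0.74, -0.673, -0.004]
wrist_force: [-1.9, 0.4, -0.9]
finger_gap: 0.07
clock: 13.47
tcp_pos: [0.6071, 0.0353, 0.1342]
orientation: [-0.001, 0.741, -0.672, 0.001]
wrist_force: [-0.3, 0.1, 2.7]
finger_gap: 0.0392
F tool [-0.13  0.28 -2.72] T [-0.068  0.017  0.038] [0.6070801  0.03530087 0.13420287] 0.03916361490896871
```

View pics/s5.png

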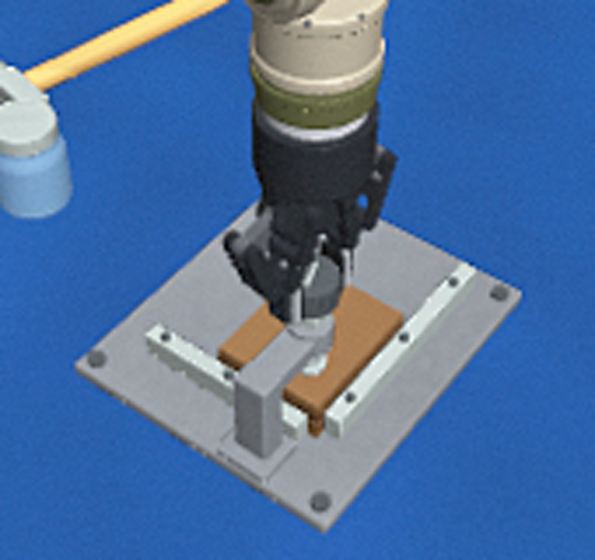

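The scene crop shows the fingers round the knob at (320,290) and the blank tucked into the corner at (315,415). I'll regrip at a turned-back angle, which centres the other axis and gives wrist range.

```bash
python3 -m crank '{"travel":[[0,0,0],[0,0,0],[0,0,0],[0,0,0],[0,0,0]],"turn":[0,0,-0.12,-0.24,-0.36]}' 60 20
python3 -m crank '{"travel":[[0,0,0],[0,0,0],[0,0,0],[0,0,0],[0,0,0]],"turn":[-0.12,-0.24,-0.36,-0.48,-0.6]}'
python3 -m crank '{"travel":[[0,0,0],[0,0,0],[0,0,0],[0,0,0]],"turn":[0,0,0,0]}' 30 20
python3 - <<'E'
from h import *
s=get_state();R=tcpR();print("F tool",(R.T@s["wrist_force"]).round(2),"T",(R.T@s["ft_torque"]).round(3),s["tcp_pos"],s["finger_gap"],s["joint_pos"],"yaw",np.arctan2(R[1,1],R[0,1]))
E
```

```text
clock: 13.93
tcp_pos: [0.6057, 0.0354, 0.132]
orientation: [-0.0, 0.851, -0.525, 0.0]
wrist_force: [0.5, 0.2, 0.3]
finger_gap: 0.0603
clock: 14.35
tcp_pos: [0.6056, 0.0354, 0.132]
orientation: [-0.0, 0.968, -0.251, -0.0]
wrist_force: [-0.3, 0.4, -0.4]
finger_gap: 0.0602
clock: 14.68
tcp_pos: [0.6058, 0.0355, 0.1321]
orientation: [-0.0, 0.967, -0.254, 0.0]
wrist_force: [0.8, 1.1, 1.3]
finger_gap: 0.0395
F tool [ 0.14 -1.35 -1.26] T [ 0.214 -0.119  0.038] [0.60584969 0.03552935 0.13211901] 0.039524880270861276 [-7.38241726e-02  4.30537501e-01 -7.65504128e-02  1.06321681e+00
  4.20284493e-04 -2.70115615e+00] yaw -2.0850568182836224
```

```bash
cat > st.py <<'E'
from h import *
s=get_state();R=tcpR();print("F",(R.T@s["wrist_force"]).round(1),"T",(R.T@s["ft_torque"]).round(3),s["tcp_pos"].round(4),"gap",round(s["finger_gap"],4),"j6",s["joint_pos"][5].round(4),"yaw",np.arctan2(R[1,1],R[0,1]).round(4))
E
python3 -m crank '{"travel":[[0,0,0],[0,0,0]],"turn":[0,0]}' 30 60 >/dev/null; python3 st.py
python3 -m crank '{"travel":[[0,0,0.004],[0,0,0.008],[0,0,0.012],[0,0,0.015],[0,0,0.019]],"turn":[0.12,0.24,0.36,0.48,0.6]}' >/dev/null; python3 st.py
python3 -m crank '{"travel":[[0,0,0.004],[0,0,0.008],[0,0,0.012],[0,0,0.015],[0,0,0.019]],"turn":[0.12,0.24,0.36,0.48,0.6]}' >/dev/null; python3 st.py
python3 -m crank '{"travel":[[0,0,0.003],[0,0,0.006],[0,0,0.006]],"turn":[0.1,0.2,0.2]}' >/dev/null; python3 st.py
```

```text
F [-0.8 -1.4 -3.7] T [ 0.187 -0.163  0.019] [0.6059 0.0355 0.1323] gap 0.0385 j6 -2.7023 yaw -2.084
F [-0.4 -1.5 -2.7] T [ 0.388 -0.451 -0.058] [0.6062 0.0359 0.1315] gap 0.0387 j6 -2.0969 yaw -2.6891
F [-3.9 -1.2  0.4] T [ 0.314 -0.811 -0.044] [0.6066 0.0361 0.1308] gap 0.0387 j6 -1.4969 yaw 2.9942
F [-5.2 -1.6 -1.6] T [ 0.253 -0.968  0.036] [0.6067 0.036  0.1305] gap 0.0385 j6 -1.3002 yaw 2.7974
```

```bash
for i in 1 2 3; do python3 -m crank '{"travel":[[-0.01,0,0.003],[-0.01,0,0.005],[-0.01,0,0.005]],"turn":[0.1,0.15,0.15]}' >/dev/null; python3 st.py; done
```

```text
F [-3.8 -1.5 -0.9] T [ 0.256 -1.053  0.113] [0.6069 0.0361 0.1303] gap 0.0384 j6 -1.1537 yaw 2.6514
F [-4.2 -1.7 -0.6] T [ 0.275 -0.934  0.023] [0.6069 0.0362 0.1301] gap 0.0385 j6 -1.0038 yaw 2.5019
F [-3.8 -2.  -1.3] T [ 0.334 -0.898  0.021] [0.6071 0.0362 0.1299] gap 0.0386 j6 -0.8538 yaw 2.3523
```

```bash
for i in 1 2 3; do python3 -m crank '{"travel":[[-0.01,0,0.003],[-0.01,0,0.005],[-0.01,0,0.005]],"turn":[0.1,0.15,0.15]}' >/dev/null; python3 st.py; done
```

```text
F [-4.1 -2.3 -2.9] T [ 0.343 -0.87   0.091] [0.6073 0.0363 0.1298] gap 0.0383 j6 -0.7037 yaw 2.2024
F [-4.3 -1.7 -3.1] T [ 0.401 -0.619  0.024] [0.6076 0.0363 0.1298] gap 0.0384 j6 -0.5536 yaw 2.0526
F [-1.8 -3.  -5. ] T [ 0.549 -0.453 -1.037] [0.6078 0.0362 0.1297] gap 0.0385 j6 -0.4056 yaw 1.905
```

```bash
python3 -m crank '{"travel":[[0,0,0],[0,0,0]],"turn":[0,0]}' 30 110 >/dev/null; python3 st.py
for i in 1 2 3; do python3 -m crank '{"travel":[[0,0,0.001],[0,0,0.002]],"turn":[0.05,0.05]}' >/dev/null; python3 st.py; done
```

```text
F [-2.2 -2.7 -6.6] T [ 0.579 -0.356 -1.044] [0.6078 0.0362 0.1299] gap 0.0377 j6 -0.4076 yaw 1.907
F [-1.3 -3.3 -6.7] T [ 0.673 -0.369 -2.093] [0.6078 0.0362 0.1299] gap 0.0374 j6 -0.358 yaw 1.8576
F [-1.6 -2.9 -6.6] T [ 0.803 -0.346 -3.139] [0.6079 0.0363 0.1299] gap 0.0377 j6 -0.31 yaw 1.8099
F [-1.1 -3.2 -7.4] T [ 0.586 -0.236 -0.559] [0.6076 0.036  0.1299] gap 0.0373 j6 -0.255 yaw 1.7544
```

```bash
for i in 1 2 3 4; do python3 -m crank '{"travel":[[0,0,0],[0,0,0]],"turn":[0.04,0.04]}' 30 120 >/dev/null; python3 st.py; done
```

```text
F [-1.5 -2.9 -7.2] T [ 0.67  -0.167 -1.494] [0.6077 0.036  0.13  ] gap 0.0374 j6 -0.2169 yaw 1.7164
F [-2.4 -3.1 -7.2] T [ 0.785 -0.254 -2.255] [0.6077 0.036  0.1299] gap 0.0371 j6 -0.1786 yaw 1.6782
F [-2.2 -3.6 -7.4] T [ 0.888 -0.329 -3.106] [0.6077 0.036  0.1299] gap 0.0368 j6 -0.1403 yaw 1.64
F [  4.8  -3.7 -12.4] T [ 0.65   0.71  -0.526] [0.6057 0.036  0.1298] gap 0.0376 j6 -0.0954 yaw 1.5948
```

```bash
python3 -m crank '{"travel":[[0,0,-0.004],[0,0,-0.008],[0,0,-0.012],[0,0,-0.015],[0,0,-0.019]],"turn":[-0.12,-0.24,-0.36,-0.48,-0.6]}' >/dev/null; python3 st.py
python3 -m crank '{"travel":[[0,0,-0.004],[0,0,-0.008],[0,0,-0.012],[0,0,-0.015],[0,0,-0.019]],"turn":[-0.12,-0.24,-0.36,-0.48,-0.6]}' >/dev/null; python3 st.py
python3 -m crank '{"travel":[[0,0,-0.004],[0,0,-0.008],[0,0,-0.012],[0,0,-0.013],[0,0,-0.013]],"turn":[-0.12,-0.24,-0.36,-0.4,-0.4]}' >/dev/null; python3 st.py
python3 - <<'E'
from h import *
for n,a in(("top",(140,260,200,320)),("scene",(120,280,170,340))):
    c=read_camera(n);im=c["image"][a[0]:a[1],a[2]:a[3],::-1];cv2.imwrite(f"pics/{n}6.png",cv2.resize(im,None,fx=3.5,fy=3.5,interpolation=cv2.INTER_CUBIC))
E
```

```text
F [ 5.  -2.8 -9. ] T [0.63  0.958 0.082] [0.6059 0.0352 0.1303] gap 0.0369 j6 -0.701 yaw 2.1995
F [ 6.5 -1.8 -7.1] T [0.33  1.328 0.112] [0.6065 0.0347 0.1311] gap 0.0373 j6 -1.3011 yaw 2.7991
F [ 6.5  1.  -6.5] T [ 0.008  1.399 -0.018] [0.607  0.0346 0.1316] gap 0.0376 j6 -1.6973 yaw -3.0879
```

View pics/scene6.png

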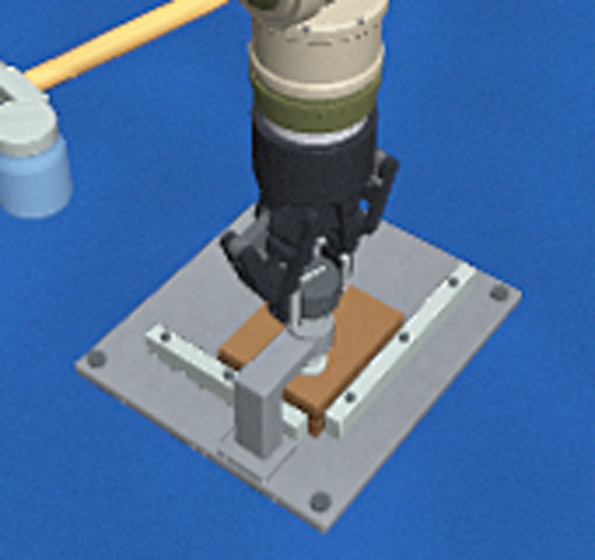

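The scene crop shows the blank still tight in the corner at (315,415) and the fingers still on the knob at (320,285). The wrist turned back 1.60 rad, of which 0.025 was unwinding, so the knob backed off about 1.575 rad. Handing in.

```bash
python3 -c "
from workcell import *
print(get_state()['clock'],hand_in())"
```

```text
the job is handed in; nothing more can be done
20.1167 None
```

The hold-down is set and the job was handed in at 20.1 s, with the gripper still holding the knob at 120 N.

- **Blank:** I pushed it against the far fence, then the side fence, until the force rose each time. A second push toward the far fence stopped at the same place within 0.2 mm. The last scene picture shows it still in the corner.
- **Seating:** I turned the knob about 2.24 rad clockwise until it met the stop. Torque then climbed to about 3.1 N m twice, and each time the fingers slipped on the knob. The slope was the same both times, which I took to mean the screw was hard against its stop.
- **Back-off:** The wrist turned back 1.60 rad. About 0.025 rad of that only released the wind-up left in the grip, so the screw backed off about 1.575 rad (a quarter turn is 1.571). Torque on the tool at the end was about 0.02 N m.

**Disagreements and limits:**
- **Side fence:** The blank stopped about 2 mm short of where the cameras placed the side fence. That is within the calibration, and the pictures show it flush.
- **Screw angle:** It was inferred from wrist angle and torque, not seen directly.
- **Sideways load:** About 6.5 N remains on the grip because it sits slightly off the knob's centre.
- **Bystanders:** I never moved near the hammer, jar or heel, but took no separate measurement of them at the end.

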